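# Screw down a jeweller's rolling mill by one turn

### The job

Close the gap of the bench rolling mill by one turn: with the fingertips, push the hand wheel on top of it clockwise (seen from above) by its red upright handle through exactly one full turn, so that the handle ends where it started, then move clear of the wheel. Only push the handle: do not take it between the fingers or press down on top of it. Leave everything else on the table where it is.

Things in the scene. Friction and masses are not known exactly. Their poses are not given: they have to be found in the camera images.
- wheel (a joint): turning angle (rad) of the hand wheel on top of the blue bench rolling mill. It grows as the wheel turns clockwise seen from above (the direction that lowers the upper roll, 3 mm per turn). One full turn adds 6.283. It may start anywhere from -1.5 to 1.5; there are no stops within two turns either way. Dry friction of 0.3 N m (about 4.5 N of push at the handle) holds the wheel wherever it is left; it does not coast.
- wheel_hub (a point): centre of the top of the wheel's steel hub, on the wheel's vertical axis, 207 mm above the table. The dark wheel lies level: rim centre-line radius 70 mm, rim bar 14 mm thick (top of rim 19 mm above the hub's underside, i.e. 204 mm above the table), three spokes 12 mm thick, hub 40 mm across. Nothing of the mill rises above hub and rim except the red handle.
- handle_mid (a point): point on the axis of the red handle, halfway up its free part, 230 mm above the table. The handle is an upright round red post, 18 mm across, standing on the wheel's rim at the outer end of one spoke, 70 mm from the wheel's axis, a plain grip sleeve that can spin about its own upright axis like a crank grip. Its free part runs from 207 mm (above a 22 mm wide steel collar) to 254 mm above the table.
- handle: the same red upright handle as a part; origin at its foot on its own axis, 197 mm above the table; z up (it spins freely about z)
- mill: bench rolling mill: blue steel frame 80 x 136 mm and 172 mm high with two horizontal steel rolls, on a light wooden base board 240 x 200 x 20 mm, all fixed to the table; origin at the centre of the board's underside on the table, straight below the wheel's axis; x across the rolls (away from the robot at yaw 0), y along the rolls, z up
- strip: loose brass strip 30 x 90 x 5 mm lying on the front ledge of the mill's base board; origin at the centre of its underside
- pot: blue ceramic tumbler, 78 mm wide, 85 mm high, with pens and carving tools standing in it up to 170 mm; loose; origin at the centre of its underside
- can: green drinks can, 66 mm wide, 120 mm high; loose; origin at the centre of its underside
- bottle: green glass bottle with yellow cap, 60 mm wide, 190 mm high; loose; origin at the centre of its underside
- dish: white bowl, 110 mm wide, 35 mm high; loose; origin at the centre of its underside
- wax: amber block of carving wax 90 x 35 x 25 mm; loose; origin at the centre of its underside
- file: flat file about 210 mm long with wooden handle; loose; origin near its middle, x towards the blade's tip
- tray: blue ring tray 100 x 70 x 22 mm with three rings fixed in it; loose; origin at the centre of its underside

How it is judged:
By the outcome, as a careful person would: the job done as asked, in the order asked, and still so for the second after the job is handed in, with the robot touching nothing.
It also fails if it takes over 61 s, if anything falls off the work surface, if the arm or the gripper's body presses on something with over 40 N, if the wrist force passes 120 N, or if a joint passes its speed limit or range.

### The arm

A 6-joint arm with a two-finger parallel gripper is mounted at the origin on the work surface. World frame = base frame: x ahead of the robot, y to its left, z up, the work surface at z = 0. Lengths are in mm, angles in rad, forces in N, time in s.
With the tool pointing down it reaches from about 300 to 750 mm from the base axis. Payload 8.5 kg.
Tool frame: the origin (TCP) lies midway between the tips of the shut fingers; the grasp point (between the pads) lies 19 mm behind it; z points along the fingers, y is the line along which they close (so a half turn about z gives the same grasp; the last joint's range is limited). The gripper opens to 88 mm and grips with 3 to 60 N. Pads are 18 mm wide; open, the fingers measure 123 mm over their backs; the gripper's body (75 mm by 187 mm) begins 45 mm behind the grasp point.
Start: joints at [-1.55, 0.381, 1.297, -0, 1.464, -0.215], TCP at [128.487, -534.763, 238.748] pointing down, gripper open.
Joint ranges: [-3.11, 3.11], [-0.89, 2.33], [0.22, 2.48], [-1.42, 4.56], [0.17, 2.85], [-2.88, 2.88]. Speed limits (rad/s): [2.39, 2.39, 3.14, 3.14, 3.14, 3.14].

### API

Orientations are given as a unit quaternion [w, x, y, z].
In Python, from plant import * gives the robot as it stands.
- The arm moves only by the tool drive_tool, never from a script. Its argument "plan" is a list of rows, each an object of numbers: "x", "y", "z": the shift along the tool's x, y, z in cm; "yaw": the turn about the tool's z in rad. A call has 1 to 8 rows; each row shifts and turns the commanded pose from where the row before left it, along the tool's axes as they then stand; what a row does not reach is not made up. A row lasts 1/10 s, in which the tool goes at most 50 mm and 8.59 degrees, less where a joint would pass 70% of its speed; a pose out of reach is approached as far as the arm can. A call with a gripper value outside its range is refused whole. "grip" is the opening, from 0 (shut) to 1 (fully open), set as the call begins (left out, the last holds). The fingers move at their own pace and stop on an object; "squeeze" is the grip in N (left out, the last holds). Time passes only in rows, so rows that do not move let the fingers close. It gives the time, the measured TCP pose, the force, the opening and the grip force at its end, in the units of the state.
- state(): the state, without advancing time (a new reading comes with each control period).
- snapshot(name): name is "scene" or "top" or "wrist"; returns the picture (384x512x3 uint8, red, green, blue); there is no depth.
- get_calibration(name): a dict with "fx", "fy", "cx", "cy" (pixels), "rvec" (rotation vector, rad) and "tvec" (3), from world to camera coordinates, as OpenCV has them. Camera axes: x right, y down, z forward; pixel columns grow to the right and rows downward; lengths in mm; the calibration is good to about 2 mm. A picture is of the moment at which its call begins: read the wrist's pose just before it. get_calibration takes no time and is no camera call; for the wrist camera it gives the pose at the moment of the call.
- hand_in(): hands the job in; it is judged then, once.
The state is a dict: "time": time; "joint_pos": joint angles; "qd": joint speeds; "joint_torque": joint torques, N m; "position": TCP position; "orientation": TCP orientation; "wrist_force": force on the tool from outside, world axes, zero at the start; "ft_torque": the same for the moment, N m; "finger_gap": finger opening in mm; "finger_force": force on a finger pad.
Only numpy, scipy, OpenCV 4.12 (cv2) and the standard library are available. Lean on these libraries where they do the work, as an engineer would, in place of code of your own. Each camera call takes 0.05 s, during which the arm holds its last target. There are 200 camera calls.

## Working session

There is one attempt and no reset: what is moved stays moved. The work goes in short steps, Python scripts to look and compute and a tool call to move; the robot and the scene stay as the last step left them, time stands still between calls to the robot, and variables do not carry over. Pictures are saved under pics/ and viewed, at most 10 in all, crops included, and the job is handed in when it is done.

Besides the shell and the picture viewer there is one more tool, called after "Request:" in YAML: its name, and indented under it one key for each argument. drive_tool: Moves the arm, as the interface text tells. Its arguments: {"type":"object","properties":{"plan":{"type":"array","items":{"type":"object","properties":{"x":{"type":"number"},"y":{"type":"number"},"z":{"type":"number"},"yaw":{"type":"number"}}}},"grip":{"type":"number"},"squeeze":{"type":"number"}},"required":["plan"]}

```bash
mkdir -p pics; cat > h.py <<'E'
from plant import *
import numpy as np, cv2
from scipy.spatial.transform import Rotation as R
def ray(name,uv,z,c=None):
    c=c or get_calibration(name)
    M=cv2.Rodrigues(np.array(c["rvec"],float))[0]; t=np.array(c["tvec"],float)
    d=M.T@np.array([(uv[0]-c["cx"])/c["fx"],(uv[1]-c["cy"])/c["fy"],1.]); o=-M.T@t
    return o+d*(z-o[2])/d[2]
def st():
    s=state(); q=s["orientation"]; r=R.from_quat([q[1],q[2],q[3],q[0]]).as_matrix()
    return s,r
E
python3 - <<'E'
from h import *
s,r=st(); print(s["time"],s["position"],r.round(3).tolist(),s["finger_gap"])
a=snapshot("scene");b=snapshot("top")
cv2.imwrite("pics/a.png",np.hstack([a,b])[:,:,::-1] if 0 else cv2.cvtColor(a,cv2.COLOR_RGB2BGR));cv2.imwrite("pics/b.png",cv2.cvtColor(b,cv2.COLOR_RGB2BGR))
for n,im in(("scene",a),("top",b)):
    h=cv2.cvtColor(im,cv2.COLOR_RGB2HSV); m=(((h[...,0]<8)|(h[...,0]>172))&(h[...,1]>150)&(h[...,2]>70)).astype(np.uint8)
    k,l,stt,c=cv2.connectedComponentsWithStats(m)
    for i in range(1,k):
        if stt[i,4]>15: print(n,stt[i],c[i].round(1),ray(n,c[i],230).round(1))
E
```

```text
0.0 [ 128.46031379 -534.50733585  238.13428829] [[0.972, 0.234, -0.0], [0.234, -0.972, 0.001], [0.0, -0.001, -1.0]] 88.33508412773965
scene [162 199  12  19 157] [167.6 207.7] [ 497.5 -124.6  230. ]
top [331 204  10  11  66] [335.3 209. ] [ 501.7 -125.8  230. ]
```

View pics/a.png

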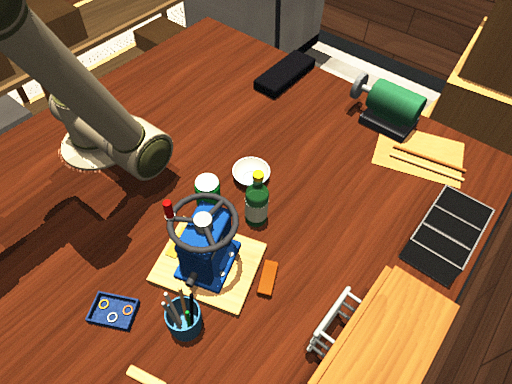

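View pics/b.png

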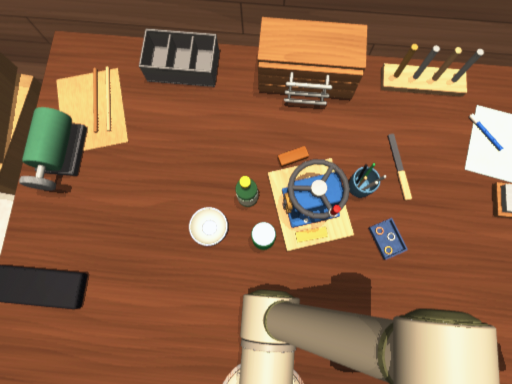

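The scene picture shows the red handle at about (168,208) and the bright hub at about (203,219). In the top view the handle is at (335,209) and the hub at (319,187). The handle is on the robot's near-right side, the pot is on the right, and the bottle and can are on the left. All of them are lower than the rim.

```bash
python3 - <<'E'
from h import *
for n,f,(u,v) in(("scene","a",(203,219)),("top","b",(319,187))):
    im=cv2.imread(f"pics/{f}.png"); h=cv2.cvtColor(im,cv2.COLOR_BGR2HSV)
    m=((h[...,1]<60)&(h[...,2]>150)).astype(np.uint8); w=np.zeros_like(m); w[v-14:v+15,u-14:u+15]=1
    k,l,s,c=cv2.connectedComponentsWithStats(m*w)
    for i in range(1,k):
        if s[i,4]>20:
            print(n,s[i],c[i].round(1),ray(n,c[i],207).round(1))
print(ray("top",(307,100),150).round(), ray("top",(310,35),250).round())
print(ray("top",(335.3,209),254).round(1),ray("scene",(168,201),254).round(1))
# rim ellipse from dark pixels
s=state();print(s["joint_pos"],s["wrist_force"])
E
```

```text
scene [193 211  19  16 242] [202.1 218.6] [559.2 -88.3 207. ]
top [311 180  16  16 204] [318.6 187.3] [557.  -86.4 207. ]
[817. -48. 150.] [949. -36. 250.]
[ 496.8 -121.6  254. ] [ 501.2 -122.1  254. ]
[-1.55031491e+00  3.81098912e-01  1.29814001e+00  3.86661663e-06
  1.46359111e+00 -2.15293217e-01] [-0.30899361  0.65823959  0.08273394]
```

Request:
drive_tool:
  plan:
    - {"x": 2.96, "y": -1.6}
    - {"x": 2.96, "y": -1.6}
    - {"x": 2.96, "y": -1.6}
    - {"x": 2.96, "y": -1.6}
    - {"x": 2.96, "y": -1.6}
    - {"x": 2.96, "y": -1.6}
    - {"x": 2.96, "y": -1.6}
    - {"x": 2.96, "y": -1.6}
  grip: 0
  squeeze: 10

```text
invalid input at $.plan[0]: expected keys x, y, z, yaw
```

Request:
drive_tool:
  plan:
    - {"x": 2.96, "y": -1.6}
    - {"x": 2.96, "y": -1.6}
    - {"x": 2.96, "y": -1.6}
    - {"x": 2.96, "y": -1.6}
    - {"x": 2.96, "y": -1.6}
    - {"x": 2.96, "y": -1.6}
    - {"x": 2.96, "y": -1.6}
    - {"x": 2.96, "y": -1.6}

```text
invalid input at $.plan[0]: expected keys x, y, z, yaw
```

Request:
drive_tool:
  plan:
    - {"yaw": -0.1346}
    - {"yaw": -0.1346}
    - {"yaw": -0.1346}
    - {"yaw": -0.1346}
    - {"yaw": -0.1346}
    - {"yaw": -0.1346}
    - {"yaw": -0.1346}
    - {"yaw": -0.1346}

```text
invalid input at $.plan[0]: expected keys x, y, z, yaw
```

Request:
drive_tool:
  plan:
    - {"yaw": -0.1346}
    - {"yaw": -0.1346}
    - {"yaw": -0.1346}
    - {"yaw": -0.1346}
    - {"yaw": -0.1346}
    - {"yaw": -0.1346}
    - {}

```text
invalid input at $.plan[0]: expected keys x, y, z, yaw
```

```bash
cat >> h.py <<'E'
H=np.array([558,-87.])
def rep():
    s,r=st(); p=np.array(s["position"]); d=H-p[:2]
    print("t",round(s["time"],2),"p",p.round(1),"psi",np.degrees(np.arctan2(r[1,0],r[0,0])).round(1),"hub in tool",(r[:2,:2].T@d).round(1),"F",np.round(s["wrist_force"],1),"gap",round(s["finger_gap"],1),"j6",round(s["joint_pos"][5],2))
    return s,r
def red(name,im,z=244):
    h=cv2.cvtColor(im,cv2.COLOR_RGB2HSV); m=(((h[...,0]<8)|(h[...,0]>172))&(h[...,1]>150)&(h[...,2]>70)).astype(np.uint8)
    k,l,s,c=cv2.connectedComponentsWithStats(m)
    for i in range(1,k):
        if s[i,4]>15:
            w=ray(name,c[i],z); print(name,s[i],c[i].round(1),w.round(1),np.degrees(np.arctan2(*(w[:2]-H)[::-1])).round(1))
E
python3 - <<'E'
from h import *
s,r=rep()
p=np.array(s["position"])
print("handle in tool",(r[:2,:2].T@(np.array([498.5,-123.5])-p[:2])).round(1))
c=get_calibration("wrist");im=snapshot("wrist"); cv2.imwrite("pics/w.png",cv2.cvtColor(im,cv2.COLOR_RGB2BGR)); red("wrist",im)
for n in("scene","top"): red(n,snapshot(n))
E
```

```text
t 0.1 p [ 128.5 -534.5  238.2] psi 13.5 hub in tool [ 522.2 -334.8] F [-0.3  0.7  0.1] gap 88.1 j6 -0.22
handle in tool [ 455.8 -313.2]
scene [162 199  12  19 157] [167.5 207.8] [ 506.5 -130.4  244. ] -139.9
top [331 204  10  11  66] [335.3 209. ] [ 498.8 -123.4  244. ] -148.4
```

View pics/w.png

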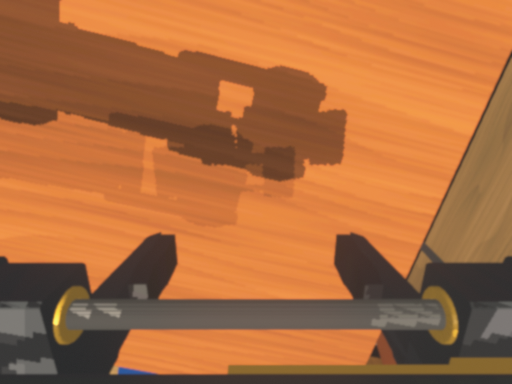

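The wrist view shows only bare table and the open fingers, with tips near (170,240) and (340,240). The calls were refused because every row must have all four keys.

Request:
drive_tool:
  plan:
    - {"x": 2.96, "y": -1.6, "z": 0, "yaw": 0}
    - {"x": 2.96, "y": -1.6, "z": 0, "yaw": 0}
    - {"x": 2.96, "y": -1.6, "z": 0, "yaw": 0}
    - {"x": 2.96, "y": -1.6, "z": 0, "yaw": 0}
    - {"x": 2.96, "y": -1.6, "z": 0, "yaw": 0}
    - {"x": 2.96, "y": -1.6, "z": 0, "yaw": 0}
    - {"x": 2.96, "y": -1.6, "z": 0, "yaw": 0}
    - {"x": 2.96, "y": -1.6, "z": 0, "yaw": 0}
  grip: 0
  squeeze: 10

```text
time: 1.05
position: [329.7, -353.9, 238.8]
orientation: [-0.0, 0.993, 0.118, 0.0]
wrist_force: [0.2, 1.0, 0.2]
finger_gap: 25.9
finger_force: 0.0
```

Request:
drive_tool:
  plan:
    - {"x": 2.96, "y": -1.6, "z": 0, "yaw": 0}
    - {"x": 2.96, "y": -1.6, "z": 0, "yaw": 0}
    - {"x": 2.96, "y": -1.6, "z": 0, "yaw": 0}
    - {"x": 2.96, "y": -1.6, "z": 0, "yaw": 0}
    - {"x": 2.96, "y": -1.6, "z": 0, "yaw": 0}
    - {"x": 2.96, "y": -1.6, "z": 0, "yaw": 0}
    - {"x": 2.96, "y": -1.6, "z": 0, "yaw": 0}
    - {"x": 2.96, "y": -1.6, "z": 0, "yaw": 0}

```text
time: 1.85
position: [530.1, -174.1, 238.7]
orientation: [-0.0, 0.993, 0.118, -0.0]
wrist_force: [-0.3, -0.3, -0.6]
finger_gap: 0.2
finger_force: 0.0
```

Request:
drive_tool:
  plan:
    - {"x": 0, "y": 0, "z": 0, "yaw": -0.1346}
    - {"x": 0, "y": 0, "z": 0, "yaw": -0.1346}
    - {"x": 0, "y": 0, "z": 0, "yaw": -0.1346}
    - {"x": 0, "y": 0, "z": 0, "yaw": -0.1346}
    - {"x": 0, "y": 0, "z": 0, "yaw": -0.1346}
    - {"x": 0, "y": 0, "z": 0, "yaw": -0.1346}
    - {"x": 0, "y": 0, "z": 0, "yaw": -0.1346}
    - {"x": 0, "y": 0, "z": 0, "yaw": -0.1346}

```text
time: 2.65
position: [529.1, -175.2, 238.6]
orientation: [-0.0, 0.791, 0.612, -0.0]
wrist_force: [0.2, -0.5, 0.0]
finger_gap: 0.3
finger_force: 0.0
```

Request:
drive_tool:
  plan:
    - {"x": 0, "y": 0, "z": 0, "yaw": -0.1346}
    - {"x": 0, "y": 0, "z": 0, "yaw": -0.1346}
    - {"x": 0, "y": 0, "z": 0, "yaw": -0.1346}
    - {"x": 0, "y": 0, "z": 0, "yaw": -0.1346}
    - {"x": 0, "y": 0, "z": 0, "yaw": -0.1346}
    - {"x": 0, "y": 0, "z": 0, "yaw": -0.1346}
    - {"x": 0, "y": 0, "z": 0, "yaw": 0}
    - {"x": 0, "y": 0, "z": 0, "yaw": 0}

```text
time: 3.45
position: [529.2, -175.2, 238.7]
orientation: [-0.0, 0.49, 0.872, 0.0]
wrist_force: [0.3, 0.5, -0.5]
finger_gap: 0.2
finger_force: 0.0
```

```bash
python3 - <<'E'
from h import *
s,r=rep()
p=np.array(s["position"])
print("handle in tool",(r[:2,:2].T@(np.array([498.5,-123.5])-p[:2])).round(1))
c=get_calibration("wrist");im=snapshot("wrist"); cv2.imwrite("pics/w2.png",cv2.cvtColor(im,cv2.COLOR_RGB2BGR)); red("wrist",im)
for n in("scene","top"): red(n,snapshot(n))
E
```

```text
t 3.45 p [ 529.2 -175.2  238.7] psi 121.3 hub in tool [60.4 70.4] F [ 0.3  0.5 -0.5] gap 0.2 j6 -1.08
handle in tool [60.1  0.6]
wrist [ 240  122   37   46 1196] [257.6 145.4] [ 499.3 -124.9  244. ] -147.1
```

View pics/w2.png

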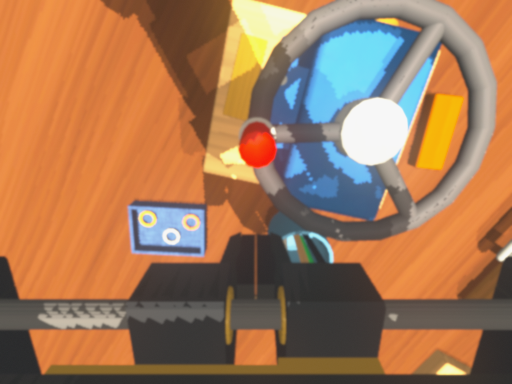

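The wrist view shows the red handle at (258,145), straight ahead of the shut fingers, with the hub at (375,131). This agrees with the estimates, so I go down 2 cm, approach, and push the first half turn.

Request:
drive_tool:
  plan:
    - {"x": 0, "y": 0, "z": 1, "yaw": 0}
    - {"x": 0, "y": 0, "z": 1, "yaw": 0}
    - {"x": 1.5, "y": 0, "z": 0, "yaw": 0}
    - {"x": 1.2, "y": 0, "z": 0, "yaw": 0}
    - {"x": 0.8, "y": 0, "z": 0, "yaw": 0}
    - {"x": 0.4, "y": 0, "z": 0, "yaw": 0}
    - {"x": 0.3, "y": 0, "z": 0, "yaw": 0}
    - {"x": 0, "y": 0, "z": 0, "yaw": 0}

```text
time: 4.4
position: [507.4, -139.6, 218.9]
orientation: [0.0, 0.489, 0.872, -0.0]
wrist_force: [0.7, -1.0, 0.5]
finger_gap: 0.4
finger_force: 0.7
```

Request:
drive_tool:
  plan:
    - {"x": 0.99, "y": -0.18, "z": 0, "yaw": 0.1396}
    - {"x": 0.99, "y": -0.18, "z": 0, "yaw": 0.1396}
    - {"x": 0.99, "y": -0.18, "z": 0, "yaw": 0.1396}
    - {"x": 0.99, "y": -0.18, "z": 0, "yaw": 0.1396}
    - {"x": 0, "y": 0, "z": 0, "yaw": 0}

```text
time: 4.9
position: [487.3, -104.6, 218.9]
orientation: [-0.0, 0.711, 0.704, -0.0]
wrist_force: [0.8, 0.4, 0.6]
finger_gap: 0.7
finger_force: 0.0
```

```bash
python3 - <<'E'
from h import *
rep()
im=snapshot("wrist"); cv2.imwrite("pics/w3.png",cv2.cvtColor(im,cv2.COLOR_RGB2BGR)); red("wrist",im)
for n in("scene","top"): red(n,snapshot(n))
E
```

```text
t 4.9 p [ 487.3 -104.6  218.9] psi 89.4 hub in tool [18.3 70.5] F [0.8 0.4 0.6] gap 0.7 j6 -0.44
wrist [ 237  197   41   72 2241] [257.  234.5] [487.8 -84.  244. ] 177.5
```

View pics/w3.png

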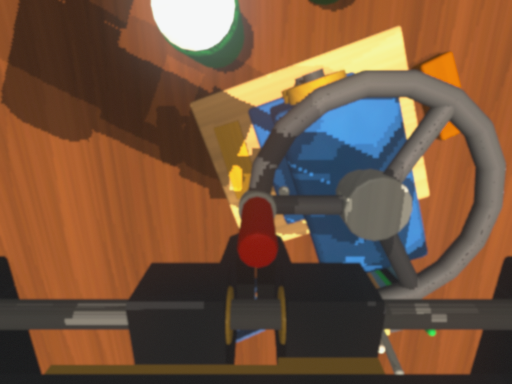

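The handle base is at (258,205), right in front of the fingertips, and the wheel is turning with the push. I continue.

Request:
drive_tool:
  plan:
    - {"x": 0.99, "y": -0.18, "z": 0, "yaw": 0.1396}
    - {"x": 0.99, "y": -0.18, "z": 0, "yaw": 0.1396}
    - {"x": 0.99, "y": -0.18, "z": 0, "yaw": 0.1396}
    - {"x": 0.99, "y": -0.18, "z": 0, "yaw": 0.1396}
    - {"x": 0.99, "y": -0.18, "z": 0, "yaw": 0.1396}
    - {"x": 0.99, "y": -0.18, "z": 0, "yaw": 0.1396}
    - {"x": 0.99, "y": -0.18, "z": 0, "yaw": 0.1396}
    - {"x": 0.99, "y": -0.18, "z": 0, "yaw": 0.1396}

```text
time: 5.85
position: [510.9, -32.5, 218.6]
orientation: [-0.0, 0.976, 0.219, -0.001]
wrist_force: [-4.7, -2.6, 2.3]
finger_gap: 0.7
finger_force: 2.7
```

Request:
drive_tool:
  plan:
    - {"x": 0.99, "y": -0.18, "z": 0, "yaw": 0.1396}
    - {"x": 0.99, "y": -0.18, "z": 0, "yaw": 0.1396}
    - {"x": 0.99, "y": -0.18, "z": 0, "yaw": 0.1396}
    - {"x": 0.99, "y": -0.18, "z": 0, "yaw": 0.1396}
    - {"x": 0, "y": 0, "z": 0, "yaw": 0}

```text
time: 6.35
position: [548.3, -16.2, 218.4]
orientation: [-0.0, 0.998, -0.056, -0.0]
wrist_force: [-0.6, -0.4, -0.1]
finger_gap: 0.5
finger_force: 0.0
```

```bash
python3 - <<'E'
from h import *
rep()
im=snapshot("wrist"); red("wrist",im)
for n in("scene","top"): red(n,snapshot(n))
E
```

```text
t 6.35 p [548.3 -16.2 218.4] psi -6.4 hub in tool [17.6 69.3] F [-0.6 -0.4 -0.1] gap 0.5 j6 1.44
wrist [ 233  198   41   71 2250] [253.5 234.5] [568.5 -18.  244. ] 81.3
scene [223 184   8  19 123] [226.8 193.3] [574.1 -25.2 244. ] 75.4
```

Request:
drive_tool:
  plan:
    - {"x": 0.99, "y": -0.18, "z": 0, "yaw": 0.1396}
    - {"x": 0.99, "y": -0.18, "z": 0, "yaw": 0.1396}
    - {"x": 0.99, "y": -0.18, "z": 0, "yaw": 0.1396}
    - {"x": 0.99, "y": -0.18, "z": 0, "yaw": 0.1396}
    - {"x": 0.99, "y": -0.18, "z": 0, "yaw": 0.1396}
    - {"x": 0.99, "y": -0.18, "z": 0, "yaw": 0.1396}
    - {"x": 0.99, "y": -0.18, "z": 0, "yaw": 0.1396}
    - {"x": 0, "y": 0, "z": 0, "yaw": 0}

```text
time: 7.3
position: [611.5, -40.1, 218.6]
orientation: [-0.0, 0.855, -0.518, -0.0]
wrist_force: [-0.7, 0.2, 0.0]
finger_gap: 0.5
finger_force: 0.0
```

```bash
python3 - <<'E'
from h import *
rep()
im=snapshot("wrist"); red("wrist",im)
for n in("scene","top"): red(n,snapshot(n))
E
```

```text
t 7.3 p [611.5 -40.1 218.6] psi -62.4 hub in tool [16.9 69.1] F [-0.7  0.2  0. ] gap 0.5 j6 2.4
wrist [ 232  198   42   71 2210] [253.3 235.3] [621.  -57.9 244. ] 24.7
scene [230 209   9  19 134] [234.4 218.3] [627.  -62.7 244. ] 19.4
```

Request:
drive_tool:
  plan:
    - {"x": -2, "y": 0, "z": 0, "yaw": 0}
    - {"x": -2, "y": 0, "z": 0, "yaw": 0}
    - {"x": 0, "y": 0, "z": 0, "yaw": -0.1428}
    - {"x": 0, "y": 0, "z": 0, "yaw": -0.1428}
    - {"x": 0, "y": 0, "z": 0, "yaw": -0.1428}
    - {"x": 0, "y": 0, "z": 0, "yaw": -0.1428}
    - {"x": 0, "y": 0, "z": 0, "yaw": -0.1428}
    - {"x": 0, "y": 0, "z": 0, "yaw": -0.1428}

```text
time: 8.25
position: [592.3, -3.3, 219.0]
orientation: [0.0, 0.994, -0.112, 0.0]
wrist_force: [0.5, 0.5, -0.0]
finger_gap: 0.5
finger_force: 0.0
```

Request:
drive_tool:
  plan:
    - {"x": 0, "y": 0, "z": 0, "yaw": -0.1428}
    - {"x": 0, "y": 0, "z": 0, "yaw": -0.1428}
    - {"x": 0, "y": 0, "z": 0, "yaw": -0.1428}
    - {"x": 0, "y": 0, "z": 0, "yaw": -0.1428}
    - {"x": 0, "y": 0, "z": 0, "yaw": -0.1428}
    - {"x": 0, "y": 0, "z": 0, "yaw": -0.1428}
    - {"x": 0, "y": 0, "z": 0, "yaw": -0.1428}
    - {"x": 0, "y": 0, "z": 0, "yaw": -0.1428}

```text
time: 9.05
position: [592.3, -3.3, 219.0]
orientation: [0.0, 0.897, 0.443, 0.0]
wrist_force: [0.3, 0.5, 0.0]
finger_gap: 0.3
finger_force: 0.0
```

Request:
drive_tool:
  plan:
    - {"x": 0, "y": 0, "z": 0, "yaw": -0.1428}
    - {"x": 0, "y": 0, "z": 0, "yaw": -0.1428}
    - {"x": 0, "y": 0, "z": 0, "yaw": -0.1428}
    - {"x": 0, "y": 0, "z": 0, "yaw": -0.1428}
    - {"x": 0, "y": 0, "z": 0, "yaw": -0.1428}
    - {"x": 0, "y": 0, "z": 0, "yaw": -0.1428}
    - {"x": 0, "y": 0, "z": 0, "yaw": -0.1428}
    - {"x": 0, "y": 0, "z": 0, "yaw": -0.1428}

```text
time: 9.85
position: [592.3, -3.3, 219.0]
orientation: [0.0, 0.515, 0.857, -0.0]
wrist_force: [-0.1, 0.2, -0.9]
finger_gap: 0.5
finger_force: 0.0
```

```bash
python3 - <<'E'
from h import *
rep()
for n in("scene","top"): red(n,snapshot(n))
E
```

```text
t 9.85 p [592.3  -3.3 219. ] psi 118.0 hub in tool [-57.8 -69.6] F [-0.1  0.2 -0.9] gap 0.5 j6 -0.69
scene [230 209  10  19 146] [234.3 217.9] [626.2 -61.9 244. ] 20.2
```

Request:
drive_tool:
  plan:
    - {"x": -1.6, "y": 0, "z": 0, "yaw": 0}
    - {"x": -1.2, "y": 0, "z": 0, "yaw": 0}
    - {"x": -0.7, "y": 0, "z": 0, "yaw": 0}
    - {"x": -0.5, "y": 0, "z": 0, "yaw": 0}
    - {"x": -0.99, "y": 0.18, "z": 0, "yaw": 0.1396}
    - {"x": -0.99, "y": 0.18, "z": 0, "yaw": 0.1396}
    - {"x": -0.99, "y": 0.18, "z": 0, "yaw": 0.1396}
    - {"x": -0.99, "y": 0.18, "z": 0, "yaw": 0.1396}

```text
time: 10.75
position: [628.8, -74.7, 218.5]
orientation: [-0.001, 0.736, 0.677, 0.001]
wrist_force: [-0.5, 5.5, -0.2]
finger_gap: 0.5
finger_force: 2.7
```

Request:
drive_tool:
  plan:
    - {"x": -0.99, "y": 0.18, "z": 0, "yaw": 0.1396}
    - {"x": -0.99, "y": 0.18, "z": 0, "yaw": 0.1396}
    - {"x": -0.99, "y": 0.18, "z": 0, "yaw": 0.1396}
    - {"x": -0.99, "y": 0.18, "z": 0, "yaw": 0.1396}
    - {"x": -0.99, "y": 0.18, "z": 0, "yaw": 0.1396}
    - {"x": -0.99, "y": 0.18, "z": 0, "yaw": 0.1396}
    - {"x": 0, "y": 0, "z": 0, "yaw": 0}

```text
time: 11.45
position: [614.1, -133.0, 218.6]
orientation: [-0.0, 0.947, 0.32, 0.0]
wrist_force: [-1.2, -0.2, -0.3]
finger_gap: 0.2
finger_force: 0.0
```

```bash
python3 - <<'E'
from h import *
rep()
for n in("scene","top","wrist"): red(n,snapshot(n))
E
```

```text
t 11.45 p [ 614.1 -133.   218.6] psi 37.4 hub in tool [-16.7 -70.6] F [-1.2 -0.2 -0.3] gap 0.2 j6 0.52
wrist [243 330  25   5  95] [255.  331.6] [ 586.9 -152.9  244. ] -66.3
```

Request:
drive_tool:
  plan:
    - {"x": -0.99, "y": 0.18, "z": 0, "yaw": 0.1396}
    - {"x": -0.99, "y": 0.18, "z": 0, "yaw": 0.1396}
    - {"x": -0.99, "y": 0.18, "z": 0, "yaw": 0.1396}
    - {"x": -0.99, "y": 0.18, "z": 0, "yaw": 0.1396}
    - {"x": -0.99, "y": 0.18, "z": 0, "yaw": 0.1396}
    - {"x": -0.99, "y": 0.18, "z": 0, "yaw": 0.1396}
    - {"x": -0.99, "y": 0.18, "z": 0, "yaw": 0.1396}
    - {"x": -0.99, "y": 0.18, "z": 0, "yaw": 0.1396}

```text
time: 12.4
position: [543.0, -158.5, 218.8]
orientation: [0.0, 0.973, -0.23, 0.001]
wrist_force: [4.8, -2.2, -2.4]
finger_gap: 0.4
finger_force: 2.7
```

Request:
drive_tool:
  plan:
    - {"x": -0.99, "y": 0.18, "z": 0, "yaw": 0.1396}
    - {"x": 0, "y": 0, "z": 0, "yaw": 0}

```text
time: 12.6
position: [532.4, -155.2, 219.0]
orientation: [0.0, 0.955, -0.296, 0.0]
wrist_force: [0.1, -0.3, 0.6]
finger_gap: 0.5
finger_force: 0.0
```

```bash
python3 - <<'E'
from h import *
rep()
for n in("scene","top","wrist"):
    im=snapshot(n); red(n,im)
    if n=="scene": cv2.imwrite("pics/s4.png",cv2.cvtColor(im,cv2.COLOR_RGB2BGR))
E
```

```text
t 12.6 p [ 532.4 -155.2  219. ] psi -34.4 hub in tool [-17.4 -70.7] F [ 0.1 -0.3  0.6] gap 0.5 j6 1.67
scene [162 211   7   4  18] [164.7 212.6] [ 510.7 -142.1  244. ] -130.6
wrist [241 329  27   8 154] [253.7 332.3] [ 504.4 -135.4  244. ] -137.9
```

View pics/s4.png

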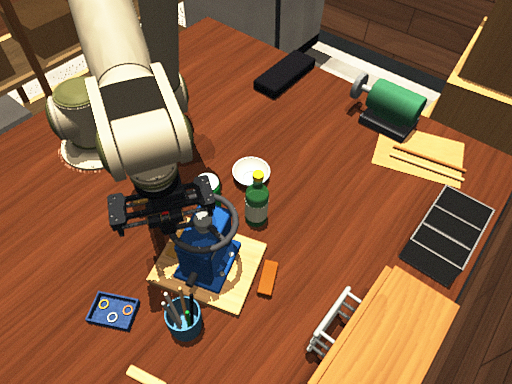

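The scene picture shows the gripper over the mill around (165,200), hiding the handle, and everything else is in place. I push 2 more rows, then back off for a clear view.

Request:
drive_tool:
  plan:
    - {"x": -0.99, "y": 0.18, "z": 0, "yaw": 0.1396}
    - {"x": -0.99, "y": 0.18, "z": 0, "yaw": 0.1396}
    - {"x": 0, "y": 0, "z": 0, "yaw": 0}
    - {"x": 3, "y": 0, "z": 0, "yaw": 0}
    - {"x": 3, "y": 0, "z": 0, "yaw": 0}

```text
time: 13.25
position: [554.0, -192.4, 219.1]
orientation: [-0.0, 0.906, -0.423, -0.0]
wrist_force: [0.4, 0.2, -0.1]
finger_gap: 0.4
finger_force: 0.0
```

Request:
drive_tool:
  plan:
    - {"x": 0, "y": 4, "z": 0, "yaw": 0}
    - {"x": 0, "y": 4, "z": 0, "yaw": 0}
    - {"x": 0, "y": 4, "z": 0, "yaw": 0}
    - {"x": 0, "y": 4, "z": 0, "yaw": 0}
    - {"x": 0, "y": 4, "z": 0, "yaw": 0}
    - {"x": 0, "y": 4, "z": 0, "yaw": 0}
    - {"x": 0, "y": 4, "z": 0, "yaw": 0}
    - {"x": 0, "y": 0, "z": 0, "yaw": 0}

```text
time: 14.05
position: [334.9, -373.2, 218.6]
orientation: [0.0, 0.905, -0.426, -0.0]
wrist_force: [1.0, 0.2, -0.1]
finger_gap: 0.6
finger_force: 0.0
```

```bash
python3 - <<'E'
from h import *
rep()
for n in("scene","top"):
    im=snapshot(n); red(n,im)
    cv2.imwrite(f"pics/{n}5.png",cv2.cvtColor(im,cv2.COLOR_RGB2BGR))
E
```

```text
t 14.05 p [ 334.9 -373.2  218.6] psi -50.4 hub in tool [ -78.1 -354.4] F [ 1.   0.2 -0.1] gap 0.6 j6 1.37
scene [161 201  12  20 155] [166.7 210.3] [ 509.8 -135.8  244. ] -134.6
top [334 203  10  10  66] [338.  207.4] [ 503.2 -129.5  244. ] -142.2
```

About 5.8° remain: the top view says 6.2° and the scene view 5.3°. I return and nudge.

Request:
drive_tool:
  plan:
    - {"x": 0, "y": -4, "z": 0, "yaw": 0}
    - {"x": 0, "y": -4, "z": 0, "yaw": 0}
    - {"x": 0, "y": -4, "z": 0, "yaw": 0}
    - {"x": 0, "y": -4, "z": 0, "yaw": 0}
    - {"x": 0, "y": -4, "z": 0, "yaw": 0}
    - {"x": 0, "y": -4, "z": 0, "yaw": 0}
    - {"x": 0, "y": -4, "z": 0, "yaw": 0}
    - {"x": 0, "y": 0, "z": 0, "yaw": 0}

```text
time: 14.95
position: [556.4, -187.6, 218.2]
orientation: [-0.001, 0.907, -0.422, -0.0]
wrist_force: [-0.8, -0.5, 0.2]
finger_gap: 0.6
finger_force: 0.0
```

Request:
drive_tool:
  plan:
    - {"x": -3, "y": 0, "z": 0, "yaw": 0}
    - {"x": -2, "y": 0, "z": 0, "yaw": 0}
    - {"x": -0.7, "y": 0, "z": 0, "yaw": 0}
    - {"x": -0.3, "y": 0, "z": 0, "yaw": 0}
    - {"x": -0.35, "y": 0.07, "z": 0, "yaw": 0.049}
    - {"x": -0.34, "y": 0.07, "z": 0, "yaw": 0.049}
    - {"x": 0, "y": 0, "z": 0, "yaw": 0}
    - {"x": 0, "y": 0, "z": 0, "yaw": 0}

```text
time: 15.75
position: [510.4, -142.2, 219.1]
orientation: [0.0, 0.883, -0.469, 0.001]
wrist_force: [2.9, -2.3, 1.3]
finger_gap: 0.7
finger_force: 2.1
```

Request:
drive_tool:
  plan:
    - {"x": 2, "y": 0, "z": 0, "yaw": 0}
    - {"x": 4, "y": 0, "z": 0, "yaw": 0}

```text
time: 15.95
position: [542.9, -190.2, 219.2]
orientation: [-0.0, 0.883, -0.468, -0.001]
wrist_force: [0.3, -0.3, 0.2]
finger_gap: 0.4
finger_force: 0.0
```

Request:
drive_tool:
  plan:
    - {"x": 0, "y": 4, "z": 0, "yaw": 0}
    - {"x": 0, "y": 4, "z": 0, "yaw": 0}
    - {"x": 0, "y": 4, "z": 0, "yaw": 0}
    - {"x": 0, "y": 4, "z": 0, "yaw": 0}
    - {"x": 0, "y": 4, "z": 0, "yaw": 0}
    - {"x": 0, "y": 4, "z": 0, "yaw": 0}
    - {"x": 0, "y": 4, "z": 0, "yaw": 0}
    - {"x": 0, "y": 0, "z": 0, "yaw": 0}

```text
time: 16.75
position: [308.0, -349.4, 218.6]
orientation: [-0.0, 0.882, -0.471, -0.001]
wrist_force: [0.3, 0.2, 0.1]
finger_gap: 0.5
finger_force: 0.0
```

```bash
python3 - <<'E'
from h import *
rep()
for n in("scene","top"):
    im=snapshot(n); red(n,im)
    cv2.imwrite(f"pics/{n}6.png",cv2.cvtColor(im,cv2.COLOR_RGB2BGR))
a=cv2.imread("pics/scene6.png");b=cv2.imread("pics/a.png")
for q in(a,b): print()
cv2.imwrite("pics/cmp.png",cv2.resize(np.hstack([b[150:350,60:300],a[150:350,60:300]]),None,fx=1.6,fy=1.6))
E
```

```text
t 16.75 p [ 308.  -349.4  218.6] psi -56.3 hub in tool [ -79.4 -353.7] F [0.3 0.2 0.1] gap 0.5 j6 1.45
scene [162 199  11  20 154] [167.3 208.6] [ 507.7 -132.1  244. ] -138.1
top [332 204  10  10  67] [336.3 208.6] [ 500.1 -125.5  244. ] -146.4
```

View pics/cmp.png

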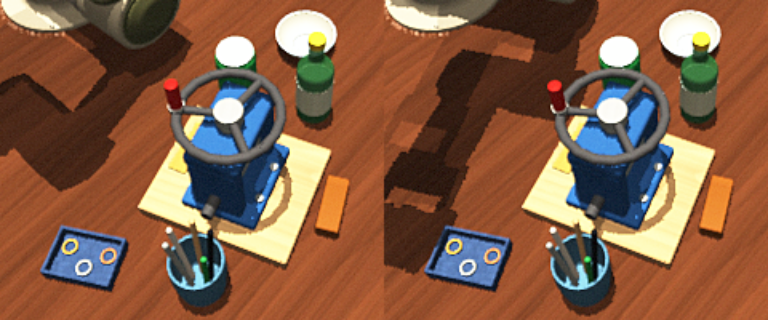

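The comparison picture shows everything where it was and the handle nearly back, with about 1.9° short in both views. One last small nudge.

Request:
drive_tool:
  plan:
    - {"x": 0, "y": -4, "z": 0, "yaw": 0}
    - {"x": 0, "y": -4, "z": 0, "yaw": 0}
    - {"x": 0, "y": -4, "z": 0, "yaw": 0}
    - {"x": 0, "y": -4, "z": 0, "yaw": 0}
    - {"x": 0, "y": -4, "z": 0, "yaw": 0}
    - {"x": 0, "y": -4, "z": 0, "yaw": 0}
    - {"x": 0, "y": -4, "z": 0, "yaw": 0}
    - {"x": 0, "y": 0, "z": 0, "yaw": 0}

```text
time: 17.65
position: [546.3, -186.9, 218.0]
orientation: [-0.001, 0.884, -0.467, -0.0]
wrist_force: [-0.4, -0.1, -0.4]
finger_gap: 0.5
finger_force: 0.0
```

Request:
drive_tool:
  plan:
    - {"x": -3, "y": 0, "z": 0, "yaw": 0}
    - {"x": -2, "y": 0, "z": 0, "yaw": 0}
    - {"x": -0.7, "y": 0, "z": 0, "yaw": 0}
    - {"x": -0.3, "y": 0, "z": 0, "yaw": 0}
    - {"x": -0.12, "y": 0.03, "z": 0, "yaw": 0.017}
    - {"x": -0.12, "y": 0.02, "z": 0, "yaw": 0.017}
    - {"x": 0, "y": 0, "z": 0, "yaw": 0}
    - {"x": 0, "y": 0, "z": 0, "yaw": 0}

```text
time: 18.45
position: [508.2, -140.2, 218.9]
orientation: [0.0, 0.874, -0.485, 0.0]
wrist_force: [2.5, -3.4, 0.3]
finger_gap: 0.4
finger_force: 2.1
```

Request:
drive_tool:
  plan:
    - {"x": 2, "y": 0, "z": 0, "yaw": 0}
    - {"x": 4, "y": 0, "z": 0, "yaw": 0}

```text
time: 18.65
position: [539.1, -189.2, 219.2]
orientation: [-0.0, 0.875, -0.484, -0.001]
wrist_force: [0.6, 0.7, 0.7]
finger_gap: 0.3
finger_force: 0.0
```

Request:
drive_tool:
  plan:
    - {"x": 0, "y": 4, "z": 0, "yaw": 0}
    - {"x": 0, "y": 4, "z": 0, "yaw": 0}
    - {"x": 0, "y": 4, "z": 0, "yaw": 0}
    - {"x": 0, "y": 4, "z": 0, "yaw": 0}
    - {"x": 0, "y": 4, "z": 0, "yaw": 0}
    - {"x": 0, "y": 4, "z": 0, "yaw": 0}
    - {"x": 0, "y": 4, "z": 0, "yaw": 0}
    - {"x": 0, "y": 0, "z": 0, "yaw": 0}

```text
time: 19.45
position: [299.2, -340.2, 218.6]
orientation: [-0.0, 0.873, -0.487, -0.001]
wrist_force: [0.8, 0.1, -0.1]
finger_gap: 0.8
finger_force: 0.0
```

```bash
python3 - <<'E'
from h import *
rep()
for n in("scene","top"): red(n,snapshot(n))
E
```

```text
t 19.45 p [ 299.2 -340.2  218.6] psi -58.3 hub in tool [ -79.3 -353.2] F [ 0.8  0.1 -0.1] gap 0.8 j6 1.48
scene [162 198  11  20 157] [167.6 207.4] [ 505.7 -129.6  244. ] -140.8
top [331 205  10  10  68] [335.2 209.2] [ 498.4 -123.   244. ] -148.8
```

Both views match the start to within 1°, and the arm is clear of the wheel.

```bash
python3 -c "
from plant import *
print(hand_in())"
```

```text
the job is handed in; nothing more can be done
None
```

I pushed the wheel one full turn clockwise by its red handle, which ended within about 1° of its start in both camera views; the arm is clear, nothing else on the table looked moved, and the job was handed in after about 19.5 s.

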